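# Hold a wet colour test panel up at the viewing angle

### The arm

A 6-joint arm with a two-finger parallel gripper is mounted at the origin on a cart in front of the work surface, level with it; the furniture and walls round the work are solid. World frame = base frame: x ahead of the robot, y to its left, z up, the work surface at z = 0. Lengths are in m, angles in rad, forces in N, time in s.
With the tool pointing down it reaches from about 0.275 to 0.875 m from the base axis. Payload 12.5 kg.
Tool frame: the origin (TCP) lies at the very end of the fingers, on their centre line; the grasp point (between the pads) lies 19 mm behind it; x points along the fingers, y is the direction in which the jaws open and shut, and the axes are right-handed (so a half turn about x gives the same grasp; the last joint's range is limited). The gripper opens to 85 mm and grips with 20 to 120 N. Pads are 22 mm wide; open, the fingers measure 114 mm over their backs; the gripper's body (76 mm by 85 mm) begins 54 mm behind the grasp point. The pads swing forward as they close: fully open they stand 13 mm farther back than shut.
Start: joints at [-1.333, 0.351, 1.652, -0, 1.139, -0.085], TCP at [0.174, -0.522, 0.231] pointing down, gripper open.
Joint ranges: [-2.75, 2.75], [-0.79, 2.1], [0.01, 2.65], [-1.57, 4.71], [0.07, 3.14], [-2.87, 2.87]. Speed limits (rad/s): [2.22, 2.22, 2.79, 3.14, 3.14, 3.14].

### API

Orientations are given as a 3x3 rotation matrix whose columns are the frame's x, y, z axes.
In Python, from bench import manip gives the robot as it stands. Calls block until the motion is done:
- manip.move_ptp(position, orientation): joint-space move of the TCP to a pose.
- manip.move_l(position, attitude=None, max_speed=0.15): straight line of the TCP; attitude=None keeps the orientation; max_speed is the mean speed in m/s.
- manip.move_j(angles): joint-space move.
- manip.set_gripper(opening, effort=None): opening from 0.0 (shut) to 1.0 (fully open); effort is the grip in N (None keeps the last); returns when the fingers have stopped.
- manip.dwell(seconds).
- manip.inverse_kinematics(position, orientation): joint angles nearest the present ones, or None.
- manip.grab_frame(name): name is "scene" or "top"; returns (picture, depth): 400x640x3 uint8, red, green, blue; 400x640 float32, m along the optical axis (not along the pixel's ray), 0 where there is no reading.
- manip.get_calibration(name): a dict with "camera_matrix" (3x3 intrinsics, pixels), "R" (3x3) and "t" (3): a world point X has camera coordinates R X + t. Camera axes: x right, y down, z forward; pixel columns grow to the right and rows downward; lengths in m; the calibration is good to about 2 mm. A picture is of the moment at which its call begins. get_calibration takes no time and is no camera call.
A pose or a line that the arm cannot do raises manip.Unreachable and nothing moves.
- manip.sign_off(): hands the job in, once; it reports no verdict.
Trained networks look in the newest picture that a camera, given by its name, has taken for a name from the list of things; names that differ only in an ending like _2 or _b are one class to them, and where a whole thing is asked for, a point or a joint stands for the part that bears it (a point fixed in the world has none). Each returns a list of dicts, best first, with "confidence" (0 to 1); they miss things now and then, are a little off and sometimes report something else, mostly with a low value. They report only what shows in the picture. A call takes as long as a camera call.
- manip.look_for(camera, name): "at" ([x, y, z] in m, in world coordinates, good to about 4 mm: the middle of the surface that is visible of it).
Readings, each from a call of its own:
- manip.current_time(): time.
- manip.current_qpos(): joint angles.
- manip.current_joint_vel(): joint speeds.
- manip.current_joint_torque(): joint torques, N m.
- manip.current_ee_pos(): TCP position.
- manip.current_tcp_rot(): TCP orientation.
- manip.current_force(): force on the tool from outside, world axes, zero at the start.
- manip.current_ft_torque(): the same for the moment, N m.
- manip.current_grip_width(): opening from 0.0 (shut) to 1.0 (fully open).
Only numpy, scipy, OpenCV 4.12 (cv2) and the standard library are available. Lean on these libraries where they do the work, as an engineer would, in place of code of your own. Each camera call takes 0.05 s, during which the arm holds its last target. There are 200 camera calls.

### The job

The tilting flap of the panel viewing stand carries a freshly sprayed test card and is snapped flat into its two ball catches. Pick up the red-handled scraper, slip its blade into the slot under the flap's front edge, lever the flap out of the catches and swing it up with the blade until it lines up with the red index pointer on the stand's quadrant; finish while holding it there on the blade, scraper in the gripper and resting on nothing else. The flap is wet, so only the scraper may touch it, and leave the index and the things on the bench where they are.

Things in the scene. Friction and masses are not known exactly. Their poses are not given: they have to be found in the camera images.
- stand: Grey panel viewing stand, fixed; base 196 x 186 mm, deck 18 mm above the bench, its front edge at stand x = -98 mm. Origin: centre of the underside. -x is its front (flap's free edge), +x its back (hinge), z up. Black catch housings 48 mm high beside the flap at x = -57, y = +-73 to 88 mm. At y = -89 mm a white quadrant arc, 141 mm outer radius about the hinge, rising to 175 mm.
- stand_hinge (a point): Middle of the flap's hinge axis: stand x = +78 mm, 34 mm above the bench. The axis runs along the stand's y; axes as the stand's.
- flap_lip (a point): Middle of the lower front edge of the flap. The flap is a plate 160 mm long (hinge to front edge), 130 mm wide, 4 mm thick, hinge axis at mid-thickness, a blue test card on its upper face; 0.11 to 0.23 kg. Axes: -x from hinge to front edge, z out of the upper face.
- flap (a joint): Angle of the flap, rad: 0 = shut flat, grows as the front edge rises, at most 1.45. Two sprung ball catches hold it: levering it out takes about 1.3 N at the front edge beyond its weight, over the first 0.05 rad; above 0.1 rad it is free and sinks by its own weight when let go.
- index (a joint): Angle of the red index pointer, rad, on the same axis and scale as flap: the flap lines up with the pointer when both read the same. It differs from time to time, 0.55 to 1.0, and is clamped by friction.
- index_tab (a point): The red tab at the end of the index pointer, 160 mm from the hinge axis, beside the -y front corner of the flap's path (10 mm from the flap's edge, 75 mm from the centre line).
- tin_quarter: Bystander: small open tin, 71 mm across, 66 mm high. Origin: centre of its underside.
- tin_lid: Bystander: flat tin lid, 62 mm across, 10 mm high. Origin: centre of its underside.
- cutter: Bystander: yellow snap-off cutter, 182 mm long, 20 mm high. Origin: centre of its underside.
- marker_1: Bystander: white marker with red cap, 123 mm long, 18 mm high. Origin: centre of its underside.
- screwdriver: Bystander: blue screwdriver, 200 mm long, 28 mm high. Origin: centre of its underside.
- slot (a point): Middle of the mouth of the slot under the shut flap, straight below its front edge (stand x = -82 mm), 25 mm above the bench. Between deck and flap the slot is 14 mm high (18 to 32 mm above the bench), 104 mm wide between the rests, over 130 mm deep and open to the front. Axes: as the stand's, so the blade goes in along +x.
- scraper_grip (a point): Centre of the red handle of the scraper (60 g), 7 mm above its underside. The handle is about 21 mm wide here (28 mm at its widest), 14 mm thick and 105 mm long, from 50 mm behind this point to 55 mm ahead of it. The scraper lies flat on the bench. Axes: -x points along the tool to the blade's edge, z up.
- scraper_edge (a point): Middle of the scraper blade's front edge, 110 mm from scraper_grip along the scraper's -x. The steel blade is 60 mm wide and 2 mm thick, at half the handle's thickness (6 to 8 mm above the underside), and stands 55 mm clear ahead of the handle.

How it is judged:
By the outcome, as a careful person would: the job done as asked, in the order asked, and still so for the second after the job is handed in, while the arm keeps its last pose, push and grip.
It also fails if it takes over 42 s, if anything falls off the work surface, if the arm or the gripper's body presses on something with over 40 N, if the wrist force passes 120 N, or if a joint passes its speed limit or range.

## Working session

There is one attempt and no reset: what is moved stays moved. The work goes in short steps, each a Python script; the robot and the scene stay as the last script left them, time stands still between calls to the robot, and variables do not carry over. Pictures are saved under pics/ and viewed, about 8 in all and at most 12, crops included, and the job is handed in when it is done.

```bash
mkdir -p pics; ls; python3 - <<'E'
from bench import manip
import cv2,numpy as np
for c in ["scene","top"]:
    p,d=manip.grab_frame(c); cv2.imwrite(f"pics/{c}0.png",p[:,:,::-1]); np.save(f"pics/{c}0d.npy",d)
    k=manip.get_calibration(c); print(c,np.round(k["camera_matrix"],1).tolist(),np.round(-k["R"].T@k["t"],3),np.round(k["R"],3).tolist())
    for n in ["stand","flap","index_tab","flap_lip","scraper_grip","scraper_edge","tin_quarter","tin_lid","cutter","marker_1","screwdriver"]:
        print(n,[(np.round(r["at"],3).tolist(),round(r["confidence"],2)) for r in manip.look_for(c,n)[:2]])
print(manip.current_time())
E
```

```text
pics
scene [[481.5, 0.0, 320.3], [0.0, 481.5, 206.7], [0.0, 0.0, 1.0]] [-0.144  0.511  0.782] [[-0.471, -0.882, -0.006], [-0.578, 0.314, -0.753], [0.666, -0.351, -0.658]]
stand [([0.609, 0.12, 0.038], 0.82)]
flap [([0.628, 0.122, 0.039], 0.57)]
index_tab [([0.63, 0.121, 0.04], 0.25)]
flap_lip [([0.627, 0.123, 0.039], 0.94), ([0.621, 0.027, 0.097], 0.61)]
scraper_grip [([0.502, -0.124, 0.012], 0.79)]
scraper_edge [([0.501, -0.123, 0.011], 0.57)]
tin_quarter [([0.619, 0.425, 0.041], 0.78)]
tin_lid [([0.532, 0.409, 0.004], 0.61)]
cutter [([0.653, -0.105, 0.011], 0.95)]
marker_1 [([0.718, -0.107, 0.014], 0.63)]
screwdriver [([0.438, 0.481, 0.019], 0.89)]
top [[388.4, 0.0, 322.0], [0.0, 388.4, 195.9], [0.0, 0.0, 1.0]] [0.388 0.129 1.138] [[-0.027, -0.999, -0.021], [-0.984, 0.031, -0.174], [0.175, 0.016, -0.984]]
stand [([0.633, 0.114, 0.035], 0.92)]
flap [([0.638, 0.119, 0.043], 0.7)]
index_tab [([0.587, 0.036, 0.144], 0.61), ([0.631, 0.118, 0.035], 0.55)]
flap_lip [([0.636, 0.115, 0.039], 0.69)]
scraper_grip [([0.527, -0.127, 0.01], 0.94)]
scraper_edge [([0.524, -0.127, 0.011], 0.94), ([0.443, 0.472, 0.019], 0.5)]
tin_quarter [([0.638, 0.425, 0.032], 0.58)]
tin_lid [([0.535, 0.412, 0.009], 0.57)]
cutter [([0.662, -0.114, 0.015], 0.6)]
marker_1 [([0.637, 0.428, 0.034], 0.66), ([0.717, -0.1, 0.019], 0.63)]
screwdriver [([0.445, 0.475, 0.019], 0.75)]
1.2
```

View pics/scene0.png

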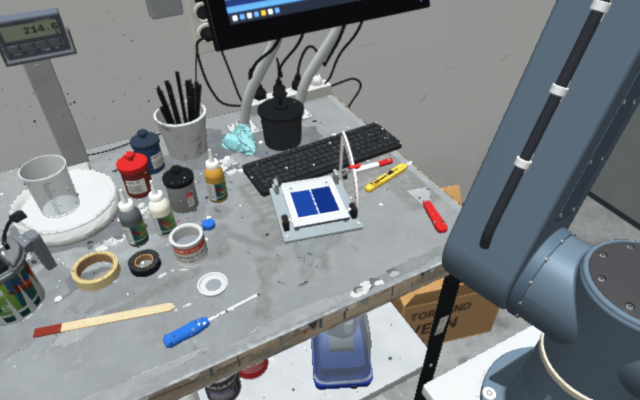

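View pics/top0.png

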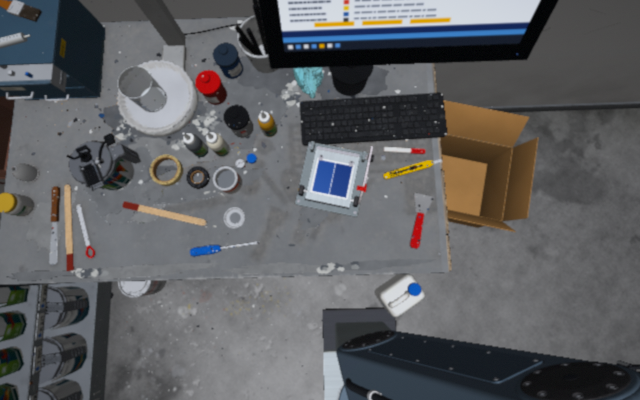

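Both views show the stand at top px (333,178) with its front toward the robot and the red tab near (362,188). The scraper is at (420,222) with its blade pointing away from the robot. Next I'll measure poses.

```bash
cat > h.py <<'E'
import numpy as np,cv2
from bench import manip
def cloud(c,d):
    k=manip.get_calibration(c);K=k["camera_matrix"];v,u=np.mgrid[:400,:640]
    P=np.stack([(u-K[0,2])/K[0,0]*d,(v-K[1,2])/K[1,1]*d,d],-1)
    return (P-k["t"])@k["R"]          # R^T (p-t)
def plane(c,uv,z):
    k=manip.get_calibration(c);K=k["camera_matrix"];o=-k["R"].T@k["t"]
    uv=np.asarray(uv,float).reshape(-1,2)
    r=np.c_[(uv[:,0]-K[0,2])/K[0,0],(uv[:,1]-K[1,2])/K[1,1],np.ones(len(uv))]@k["R"]
    return o+r*((z-o[2])/r[:,2])[:,None]
def proj(c,X):
    k=manip.get_calibration(c);p=np.atleast_2d(X)@k["R"].T+k["t"];p=p@np.asarray(k["camera_matrix"]).T
    return p[:,:2]/p[:,2:]
def rect(xy):
    (c,(w,h),a)=cv2.minAreaRect((xy*1000).astype(np.float32))
    return np.round(c,1),round(w,1),round(h,1),round(a,2)
E
python3 - <<'E'
from h import *
for c in ["scene","top"]:
    p=cv2.imread(f"pics/{c}0.png");d=np.load(f"pics/{c}0d.npy");W=cloud(c,d)
    hsv=cv2.cvtColor(p,cv2.COLOR_BGR2HSV);H,S,V=[hsv[...,i].astype(int) for i in range(3)]
    x,y,z=W[...,0],W[...,1],W[...,2]
    roi=(x>.48)&(x<.78)&(y>-.0)&(y<.27)
    blue=roi&(H>100)&(H<130)&(S>150)&(V>60)&(z<.06)
    v,u=np.nonzero(blue);print(c,"blue",len(u),"z",np.median(z[blue]),rect(plane(c,np.c_[u,v],.036)[:,:2]))
    fl=roi&(z>.030)&(z<.041);n,l,s,_=cv2.connectedComponentsWithStats(fl.astype(np.uint8));i=1+np.argmax(s[1:,4]);print(" flap-ish",s[i,4],rect(W[l==i][:,:2]))
    dk=roi&(z>.011)&(z<.041);n,l,s,_=cv2.connectedComponentsWithStats(dk.astype(np.uint8));i=1+np.argmax(s[1:,4]);print(" stand",s[i,4],rect(W[l==i][:,:2]))
    red=((H<8)|(H>172))&(S>150)&(V>90)
    m=red&(y>-.02)&(y<.12)&(x>.45)&(x<.75)&(z>.05);v,u=np.nonzero(m);print(" tab px",len(u),u.mean(),v.mean(),np.median(W[m],axis=0)); print(np.round(W[m],3)[:12].tolist())
    m=red&(y>-.2)&(y<-.05)&(x>.38)&(x<.62);v,u=np.nonzero(m);q=plane(c,np.c_[u,v],.012)[:,:2];print(" handle",len(u),rect(q),"z",np.median(z[m]))
    b=(y>-.2)&(y<-.06)&(x>.52)&(x<.64)&(z>.003)&(z<.012)&~red;print(" blade z pts",b.sum(),W[b].mean(0))
    # crops
    a=(150,130,270,190) if c=="scene" else (280,130,170,130)
    cr=p[a[1]:a[1]+a[3],a[0]:a[0]+a[2]] if c=="top" else p[120:250,260:460]
    cv2.imwrite(f"pics/crop_{c}.png",cv2.resize(cr,None,fx=4,fy=4,interpolation=cv2.INTER_CUBIC))
E
```

```text
scene blue 884 z 0.03977394522663737 (array([440. , 191.9]), 103.4, 519.3, 69.16)
 flap-ish 2208 (array([635.4, 106.3]), 156.6, 168.9, 74.31)
 stand 4619 (array([658.2, 111.3]), 215.4, 259.0, 84.15)
 tab px 32 354.90625 165.6875 [0.57570776 0.04358122 0.15439203]
[[0.579, 0.035, 0.157], [0.578, 0.033, 0.156], [0.577, 0.042, 0.157], [0.575, 0.04, 0.158], [0.575, 0.038, 0.157], [0.577, 0.034, 0.154], [0.576, 0.047, 0.157], [0.577, 0.044, 0.155], [0.574, 0.043, 0.157], [0.575, 0.04, 0.155], [0.575, 0.038, 0.154], [0.573, 0.036, 0.155]]
 handle 303 (array([ 477.6, -123.7]), 27.6, 108.7, 72.75) z 0.015749679003643234
 blade z pts 644 [ 0.57422782 -0.13287369  0.00599881]
top blue 874 z 0.03878341086977535 (array([635.4, 117.8]), 93.3, 88.7, 76.73)
 flap-ish 2226 (array([640.7, 117.2]), 134.1, 165.0, 76.63)
 stand 4218 (array([661.5, 115.4]), 206.1, 259.4, 83.9)
 tab px 34 361.38235294117646 188.02941176470588 [0.58006762 0.04212486 0.15283514]
[[0.589, 0.033, 0.146], [0.586, 0.052, 0.15], [0.586, 0.049, 0.151], [0.586, 0.034, 0.148], [0.583, 0.055, 0.155], [0.583, 0.052, 0.157], [0.583, 0.05, 0.156], [0.583, 0.044, 0.153], [0.583, 0.042, 0.153], [0.584, 0.039, 0.147], [0.583, 0.037, 0.153], [0.583, 0.034, 0.15]]
 handle 268 (array([ 479.2, -124.1]), 24.9, 102.4, 73.75) z 0.014427674286655506
 blade z pts 523 [ 0.57169571 -0.13896334  0.0063181 ]
```

View pics/crop_top.png

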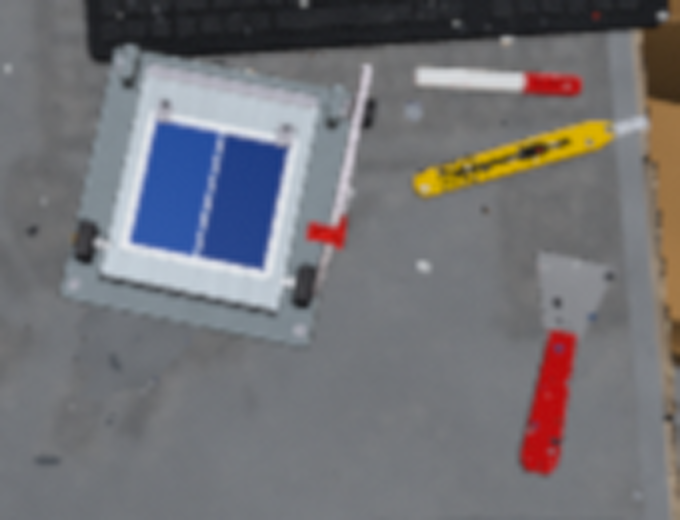

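View pics/crop_scene.png

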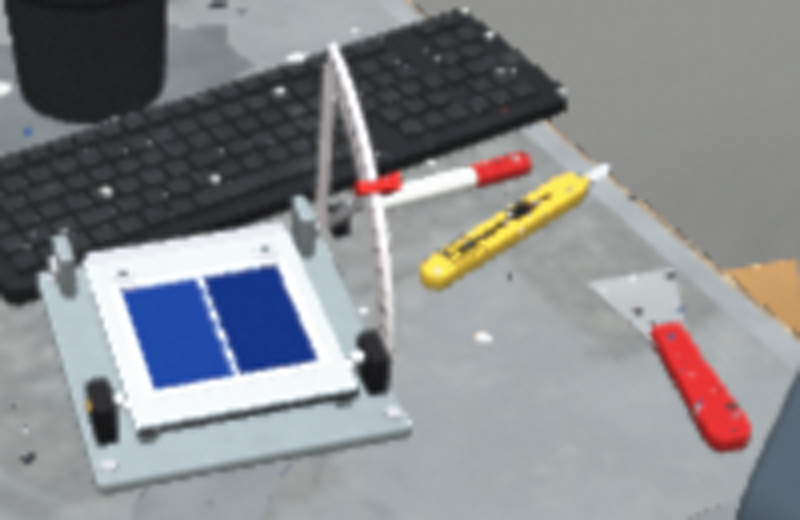

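```bash
cat > fit.py <<'E'
from h import *
from scipy.optimize import minimize
I={c:cv2.imread(f"pics/{c}0.png") for c in ["scene","top"]}
G={}
for c in I:
    g=cv2.GaussianBlur(cv2.cvtColor(I[c],cv2.COLOR_BGR2GRAY).astype(np.float32),(0,0),1.0)
    G[c]=np.hypot(cv2.Sobel(g,-1,1,0),cv2.Sobel(g,-1,0,1))
def T(p,P): 
    x,y,a=p; c,s=np.cos(a),np.sin(a); P=np.atleast_2d(P)
    return np.c_[x+c*P[:,0]-s*P[:,1],y+s*P[:,0]+c*P[:,1],P[:,2]]
def seg(a,b,n=40): return np.linspace(a,b,n)
def box(x0,x1,y,z): return np.vstack([seg((x0,-y,z),(x0,y,z)),seg((x0,-y,z),(x1,-y,z)),seg((x0,y,z),(x1,y,z)),seg((x1,-y,z),(x1,y,z))])
S=np.vstack([box(-.082,.078,.065,.036),box(-.098,.098,.093,.018)])
def score(p,P):
    return -sum(cv2.remap(G[c],*[proj(c,T(p,P))[:,i:i+1].astype(np.float32) for i in (0,1)],cv2.INTER_LINEAR).mean() for c in G)
def fit(p0,P):
    r=[minimize(score,np.add(p0,d),args=(P,),method="Nelder-Mead",options=dict(initial_simplex=[np.add(np.add(p0,d),e) for e in ([0,0,0],[.006,0,0],[0,.006,0],[0,0,.04])])) for d in ([0,0,0],[.005,.004,.03],[-.005,-.004,-.03],[.005,-.004,0])]
    return min(r,key=lambda q:q.fun)
E
python3 - <<'E'
from fit import *
r=fit([.643,.117,-.234],S);print("stand",r.x,r.fun,score([.643,.117,-.234],S));p=r.x
# index tab: triangulate red blob
A=[];O=[];hand=[]
for c in I:
    W=cloud(c,np.load(f"pics/{c}0d.npy"));hsv=cv2.cvtColor(I[c],cv2.COLOR_BGR2HSV).astype(int);x,y,z=np.moveaxis(W,-1,0)
    red=((hsv[...,0]<8)|(hsv[...,0]>172))&(hsv[...,1]>130)&(hsv[...,2]>90)
    m=red&(y>-.02)&(y<.12)&(x>.45)&(x<.75)&(z>.05);v,u=np.nonzero(m)
    k=manip.get_calibration(c);o=-k["R"].T@k["t"];d=plane(c,[u.mean(),v.mean()],0)[0]-o;d/=np.linalg.norm(d)
    M=np.eye(3)-np.outer(d,d);A.append(M);O.append(M@o)
    m=red&(y>-.2)&(y<-.05)&(x>.38)&(x<.62);v,u=np.nonzero(m);q=plane(c,np.c_[u,v],.011)[:,:2]
    mu=q.mean(0);w,V=np.linalg.eigh(np.cov((q-mu).T));ax=V[:,1]*np.sign(V[0,1]);t=(q-mu)@ax
    print(c,"handle mid",mu+ax*(np.percentile(t,.5)+np.percentile(t,99.5))/2,"len",np.ptp(t),"ang",np.arctan2(ax[1],ax[0]))
X=np.linalg.solve(sum(A),sum(O));print("tab",X)
h=T(p,[.078,0,.034])[0];c,s=np.cos(p[2]),np.sin(p[2]);e=X-h;xl=c*e[0]+s*e[1];yl=-s*e[0]+c*e[1]
print("tab local",xl,yl,e[2],"r",np.hypot(xl,e[2]),"angle",np.arctan2(e[2],-xl))
np.save("stand.npy",p)
for c in I:
    J=cv2.resize(I[c],None,fx=4,fy=4,interpolation=cv2.INTER_CUBIC)
    for q in proj(c,T(p,S)): cv2.circle(J,tuple(np.int32(q*4+1.5)),1,(0,255,0),-1)
    for q in proj(c,T(p,[.078,0,.034])): cv2.circle(J,tuple(np.int32(q*4+1.5)),4,(0,0,255),-1)
    a=(290,130,95,95) if c=="top" else (265,120,95,125)
    cv2.imwrite(f"pics/o_{c}.png",J[a[1]*4:(a[1]+a[3])*4,a[0]*4:(a[0]+a[2])*4])
a,b=cv2.imread("pics/o_scene.png"),cv2.imread("pics/o_top.png");b=cv2.copyMakeBorder(b,0,a.shape[0]-b.shape[0],0,0,0)
cv2.imwrite("pics/o.png",np.hstack([a,b]))
E
```

```text
stand [ 0.64505816  0.11457579 -0.22000866] -314.8188781738281 -287.01154
scene handle mid [ 0.47866227 -0.12323268] len 0.11100329243206328 ang -0.27569263400338906
top handle mid [ 0.47950217 -0.12356689] len 0.10321677233773663 ang -0.26174747067378434
tab [0.58066402 0.04331683 0.15028535]
tab local -0.12529053939298657 -0.08359456015717735 0.11628535009238397 r 0.17093859104220388 angle 0.7481385606339047
```

View pics/o.png

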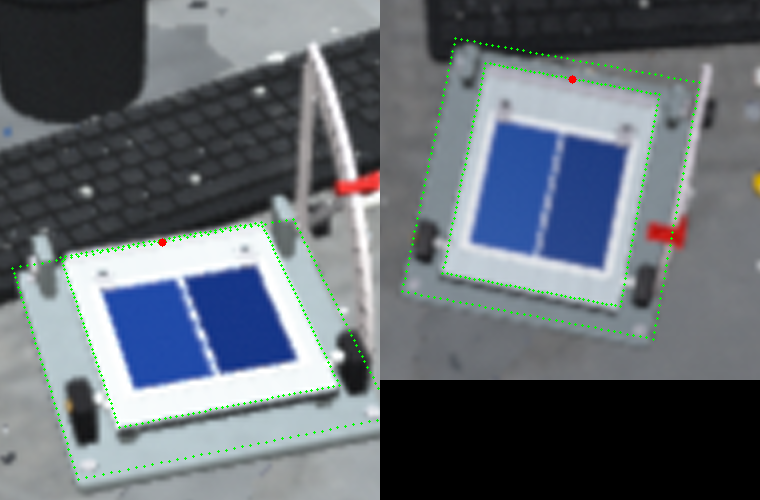

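The overlay fits: in the top view the flap outline runs (443,272)–(620,306) at the front and the hinge dot sits on the rear edge. The stand is at (0.645,0.115), yaw −0.22, and the index reads about 0.75. I'll check reach next, then pick up the scraper.

```bash
cat >> h.py <<'E'
st=np.load("stand.npy")
def rot(yaw,psi,sg):
    """blade dir f (yaw, pitch up psi), tool x = -u"""
    f=np.array([np.cos(yaw)*np.cos(psi),np.sin(yaw)*np.cos(psi),np.sin(psi)])
    u=np.array([-np.cos(yaw)*np.sin(psi),-np.sin(yaw)*np.sin(psi),np.cos(psi)])
    X=-u;Z=sg*f;return np.c_[X,np.cross(Z,X),Z],f,u
def S2W(x,y,z): 
    c,s=np.cos(st[2]),np.sin(st[2]);return np.array([st[0]+c*x-s*y,st[1]+s*x+c*y,z])
def tcp_for_edge(E,yaw,psi,sg,L=.110,du=.005):
    R,f,u=rot(yaw,psi,sg);return E-L*f-du*u,R
def edge_on_flap(th,s,off=.003): # stand-frame hinge at x=.078,z=.034
    return S2W(.078-s*np.cos(th)-off*np.sin(th),0,.034+s*np.sin(th)-off*np.cos(th))
E
python3 - <<'E'
from h import *
np.set_printoptions(precision=3,suppress=True)
print(manip.current_tcp_rot().tolist())
for sg in (1,-1):
    R,f,u=rot(-.268,0,sg);print(sg,"pick",manip.inverse_kinematics([.4767,-.1227,.002],R))
    for th in (0,.4,.8,1.0):
        for k in (0,.4,.7,1):
            t,R=tcp_for_edge(edge_on_flap(th,.13),st[2],-k*th,sg);print(th,k,t,manip.inverse_kinematics(t,R))
E
```

```text
[[-4.599340765296991e-06, 0.31724152842822445, -0.9483447751843052], [-2.491506723275248e-05, -0.9483447749363417, -0.3172415282244408], [-0.9999999996790427, 2.216897194032184e-05, 1.2265854792745938e-05]]
1 pick [-0.347  0.621  1.939 -0.     0.582 -1.649]
0 0 [0.487 0.15  0.026] [ 0.207  0.594  1.892 -0.     0.656 -1.143]
0 0.4 [0.487 0.15  0.026] [ 0.207  0.594  1.892 -0.     0.656 -1.143]
0 0.7 [0.487 0.15  0.026] [ 0.207  0.594  1.892 -0.     0.656 -1.143]
0 1 [0.487 0.15  0.026] [ 0.207  0.594  1.892 -0.     0.656 -1.143]
0.4 0 [0.496 0.148 0.077] [ 0.2    0.512  1.856 -0.     0.773 -1.151]
0.4 0.4 [0.496 0.148 0.094] [ 0.168  0.543  1.75   0.072  0.998 -1.226]
0.4 0.7 [0.499 0.147 0.107] [ 0.147  0.578  1.666  0.108  1.162 -1.26 ]
0.4 1 [0.502 0.146 0.12 ] [ 0.127  0.622  1.578  0.137  1.322 -1.283]
0.8 0 [0.523 0.142 0.12 ] [ 0.179  0.479  1.769 -0.     0.893 -1.172]
0.8 0.4 [0.527 0.141 0.155] [ 0.124  0.576  1.538  0.109  1.332 -1.269]
0.8 0.7 [0.537 0.139 0.179] [ 0.091  0.685  1.35   0.164  1.644 -1.293]
0.8 1 [0.552 0.135 0.201] [ 0.064  0.815  1.155  0.217  1.943 -1.29 
[... 711 characters left out ...]
 [0.168 0.543 1.75  0.072 0.998 1.916]
0.4 0.7 [0.499 0.147 0.107] [0.147 0.578 1.666 0.108 1.162 1.881]
0.4 1 [0.502 0.146 0.12 ] [0.127 0.622 1.578 0.137 1.322 1.858]
0.8 0 [0.523 0.142 0.12 ] [ 0.179  0.479  1.769 -0.     0.893  1.97 ]
0.8 0.4 [0.527 0.141 0.155] [0.124 0.576 1.538 0.109 1.332 1.873]
0.8 0.7 [0.537 0.139 0.179] [0.091 0.685 1.35  0.164 1.644 1.848]
0.8 1 [0.552 0.135 0.201] [0.064 0.815 1.155 0.217 1.943 1.852]
1.0 0 [0.543 0.137 0.137] [ 0.165  0.483  1.711 -0.     0.947  1.956]
1.0 0.4 [0.549 0.136 0.18 ] [0.102 0.622 1.408 0.124 1.493 1.859]
1.0 0.7 [0.565 0.132 0.209] [0.066 0.778 1.159 0.192 1.879 1.851]
1.0 1 [0.588 0.127 0.232] [0.04  0.962 0.896 0.281 2.249 1.893]
```

```bash
python3 - <<'E'
from h import *
np.set_printoptions(precision=4,suppress=True)
R,f,u=rot(-.268,0,1);g=np.array([.4767,-.1227,0])
manip.set_gripper(.6,120)
manip.move_ptp(g+[0,0,.10],R)
manip.move_l(g+[0,0,.003],max_speed=.12)
print(manip.current_time(),manip.current_force(),manip.current_ee_pos())
manip.set_gripper(0.0,120)
print("w",manip.current_grip_width()*85,manip.current_force())
manip.move_l(g+[0,0,.06],max_speed=.1)
print("w",manip.current_grip_width()*85,manip.current_force(),manip.current_time())
for c in ["scene","top"]:
    p,d=manip.grab_frame(c);cv2.imwrite(f"pics/{c}1.png",p[:,:,::-1]);np.save(f"pics/{c}1d.npy",d)
    print([(np.round(r["at"],3).tolist(),round(r["confidence"],2)) for r in manip.look_for(c,"scraper_edge")[:2]])
E_=g+[0,0,.065]+.11*f
a=[]
for c in ["scene","top"]:
    p=cv2.imread(f"pics/{c}1.png");q=proj(c,E_)[0];print(c,q);x,y=np.int32(q)
    cr=cv2.resize(p[y-50:y+70,max(x-60,0):x+60],None,fx=3.3,fy=3.3,interpolation=cv2.INTER_CUBIC)
    cv2.circle(cr,(int(60*3.3),int(50*3.3)),3,(0,255,0),1);a.append(cr)
cv2.imwrite("pics/g.png",np.hstack(a))
E
```

```text
4.4667 [-0.1652  0.3887  0.2318] [ 0.4771 -0.1229  0.0036]
w 20.283027868477546 [-3.2518  1.7855 14.6998]
w 20.16199343178674 [ 0.4215 -0.5113 -0.5608] 5.5833
[([0.566, -0.124, 0.063], 0.41)]
[([0.579, -0.127, 0.062], 0.49)]
scene [420.2501 170.8757]
top [428.8551 191.0827]
```

View pics/g.png

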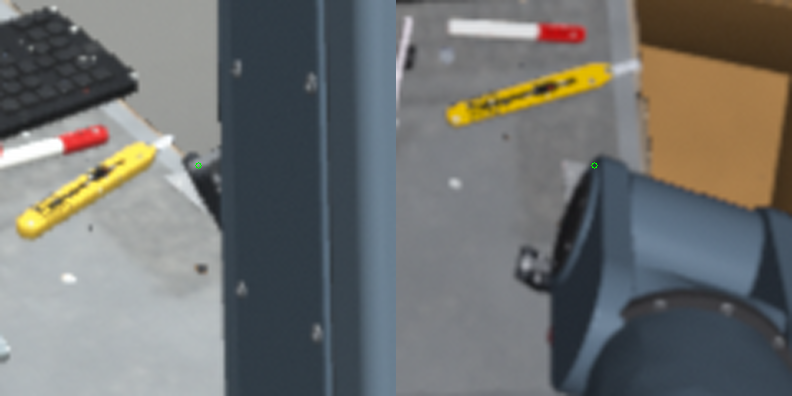

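Grip width is 20.2 mm against a nominal 21 mm. The arm hides the blade in both views; its free corner shows at left px (185,190). I'll carry it to the front of the slot, keeping clear of the stand, and look there.

```bash
python3 - <<'E'
from h import *
np.set_printoptions(precision=4,suppress=True)
p0=manip.current_ee_pos()
manip.move_l([.395,-.10,.06],max_speed=.15)
t,R=tcp_for_edge(S2W(-.130,0,.045),st[2],0,1)
manip.move_l(t,R,max_speed=.2)
print(manip.current_time(),manip.current_ee_pos(),t,manip.current_grip_width()*85)
k={}
for c in ["scene","top"]:
    p,d=manip.grab_frame(c);cv2.imwrite(f"pics/{c}2.png",p[:,:,::-1]);np.save(f"pics/{c}2d.npy",d)
    print([(np.round(r["at"],3).tolist(),round(r["confidence"],2)) for n in ("scraper_edge","scraper_grip") for r in manip.look_for(c,n)[:2]])
a=[]
for c in ["scene","top"]:
    p=cv2.imread(f"pics/{c}2.png");E_=np.array([S2W(-.130,y,.046) for y in (-.03,0,.03)]+[S2W(-.185,y,.046) for y in (-.012,.012)]);q=proj(c,E_);x,y=np.int32(q[1]);x0,y0=x-55,y-55
    cr=cv2.resize(p[y0:y0+110,x0:x0+110],None,fx=3.6,fy=3.6,interpolation=cv2.INTER_CUBIC)
    for r in q: cv2.circle(cr,tuple(np.int32((r-[x0,y0])*3.6+1.3)),2,(0,255,0),1)
    a.append(cr)
cv2.imwrite("pics/g2.png",np.hstack(a))
E
```

```text
7.9917 [0.4108 0.1664 0.04  ] [0.4108 0.167  0.04  ] 20.349280583791888
[([0.389, 0.172, 0.05], 0.72), ([0.533, 0.407, 0.005], 0.69), ([0.396, 0.171, 0.049], 0.72)]
[]
```

View pics/g2.png

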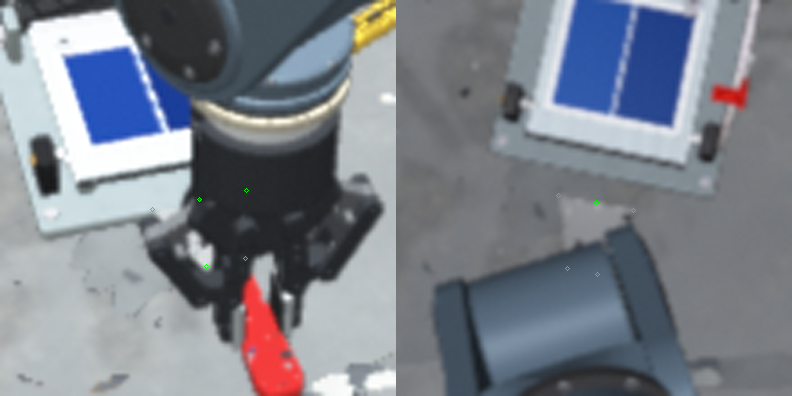

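In the top view (right half) the blade edge lies on the predicted points, (558,195)–(633,208). Before inserting, I'll check its height and pitch from depth.

```bash
python3 - <<'E'
from h import *
np.set_printoptions(precision=4,suppress=True)
W=cloud("top",np.load("pics/top2d.npy"))
c,s=np.cos(st[2]),np.sin(st[2]);d=W[...,:2]-st[:2];L=np.dstack([c*d[...,0]+s*d[...,1],-s*d[...,0]+c*d[...,1],W[...,2]])
m=(L[...,0]>-.175)&(L[...,0]<-.12)&(abs(L[...,1])<.05)&(L[...,2]>.025)&(L[...,2]<.07)
P=L[m];print(len(P),P.min(0),P.max(0))
A=np.c_[P[:,0]+.13,P[:,1],np.ones(len(P))]
k=np.ones(len(P),bool)
for _ in range(4):
    w=np.linalg.lstsq(A[k],P[k,2],rcond=None)[0];r=P[:,2]-A@w;k=abs(r)<.004
print("slope x,y, z at edge",w,k.sum(),r[k].std())
e=P[k];b=np.round(e[:,1]/.006);[print(i*6,round(e[b==i,0].max(),4),(b==i).sum()) for i in np.unique(b)]
E
```

```text
194 [-0.168  -0.0281  0.0383] [-0.1283  0.0297  0.0487]
slope x,y, z at edge [-0.0237  0.0065  0.0433] 184 0.0016339565500488671
-30.0 -0.1299 1
-24.0 -0.1283 9
-18.0 -0.1291 13
-12.0 -0.1298 16
-6.0 -0.1289 22
0.0 -0.1294 21
6.0 -0.1302 24
12.0 -0.1287 28
18.0 -0.1299 30
24.0 -0.129 15
30.0 -0.1296 5
```

```bash
python3 - <<'E'
from h import *
np.set_printoptions(precision=4,suppress=True)
for f in ("0","2"):
    W=cloud("top",np.load(f"pics/top{f}d.npy"))
    c,s=np.cos(st[2]),np.sin(st[2]);d=W[...,:2]-st[:2];x,y,z=c*d[...,0]+s*d[...,1],-s*d[...,0]+c*d[...,1],W[...,2]
    q=lambda *b:(lambda m:(m.sum(),np.round(np.median(z[m]),4),np.round(z[m].std(),4)))((x>b[0])&(x<b[1])&(y>b[2])&(y<b[3]))
    print("deck front",q(-.096,-.087,-.08,.08),"deck sides",q(-.03,.05,.072,.09),"flap",q(-.07,.06,-.05,.05),"bench",q(-.14,-.11,.06,.12),q(-.14,-.11,-.12,-.06),"bl",q(-.16,-.132,-.012,.012))
W=cloud("scene",np.load("pics/scene0d.npy"));d=W[...,:2]-st[:2];x,y,z=c*d[...,0]+s*d[...,1],-s*d[...,0]+c*d[...,1],W[...,2]
print("deck front",q(-.096,-.087,-.08,.08),"flap",q(-.07,.06,-.05,.05),"bench",q(-.14,-.11,-.1,.1))
E
```

```text
deck front (np.int64(176), np.float64(0.0194), np.float64(0.0048)) deck sides (np.int64(157), np.float64(0.019), np.float64(0.0021)) flap (np.int64(1501), np.float64(0.0385), np.float64(0.0023)) bench (np.int64(201), np.float64(0.001), np.float64(0.0023)) (np.int64(209), np.float64(0.0008), np.float64(0.002)) bl (np.int64(78), np.float64(0.0011), np.float64(0.0023))
deck front (np.int64(180), np.float64(0.019), np.float64(0.0045)) deck sides (np.int64(158), np.float64(0.019), np.float64(0.0022)) flap (np.int64(1506), np.float64(0.0385), np.float64(0.0022)) bench (np.int64(203), np.float64(0.0011), np.float64(0.0021)) (np.int64(207), np.float64(0.0007), np.float64(0.0021)) bl (np.int64(82), np.float64(0.0437), np.float64(0.0019))
deck front (np.int64(345), np.float64(0.0204), np.float64(0.2051)) flap (np.int64(1656), np.float64(0.0394), np.float64(0.175)) bench (np.int64(1194), np.float64(0.0014), np.float64(0.2103))
```

Relative to the deck, the blade edge is about 3.5 mm lower than modelled, because the handle sits a bit lower in the grip with ~0.02 rad of droop. I'll correct for that, insert, and lever out.

```bash
cat >> h.py <<'E'
def pose(E,psi): # calibrated grip: droop .018, du 3.5 mm
    _,f,u=rot(st[2],psi,1);return E-.110*f-.0035*u,rot(st[2],psi+.018,1)[0]
def rep(n): print(n,"t",round(manip.current_time(),2),"F",np.round(manip.current_force(),2),"M",np.round(manip.current_ft_torque(),2),"w",round(manip.current_grip_width()*85,2))
K=.6
def swing(th,s=.13,v=.06): manip.move_l(*pose(edge_on_flap(th,s),-K*th),max_speed=v)
E
python3 - <<'E'
from h import *
np.set_printoptions(precision=4,suppress=True)
manip.move_l(*pose(S2W(-.125,0,.025),0),max_speed=.08);rep("front")
manip.move_l(*pose(S2W(-.085,0,.025),0),max_speed=.08);rep("mouth")
manip.move_l(*pose(S2W(-.052,0,.025),0),max_speed=.06);rep("in")
f=np.linalg.norm(manip.current_force())
for th in (0.,.03,.06,.1,.15):
    swing(th,v=.03);rep(th)
for c in ["scene","top"]:
    p,d=manip.grab_frame(c);cv2.imwrite(f"pics/{c}3.png",p[:,:,::-1]);np.save(f"pics/{c}3d.npy",d)
a=[]
for c in ["scene","top"]:
    p=cv2.imread(f"pics/{c}3.png");x,y=np.int32(proj(c,S2W(-.05,0,.03))[0])
    a.append(cv2.resize(p[y-60:y+50,x-55:x+55],None,fx=3.6,fy=3.6,interpolation=cv2.INTER_CUBIC))
cv2.imwrite("pics/g3.png",np.hstack(a))
E
```

```text
front t 8.68 F [ 0.68  0.14 -0.09] M [-0.    0.03  0.02] w 20.48
mouth t 9.33 F [-0.3   0.84 -0.07] M [-0.01  0.03 -0.02] w 20.75
in t 10.03 F [ 0.23 -0.04 -1.13] M [-0.02  0.03 -0.  ] w 20.1
0.0 t 10.38 F [ 0.86 -0.09 -0.06] M [0.04 0.04 0.01] w 19.09
0.03 t 10.73 F [-1.06 -0.21 -1.3 ] M [-0.03  0.01 -0.04] w 19.18
0.06 t 11.08 F [ 0.25  0.86 -0.89] M [-0.03 -0.02  0.02] w 19.42
0.1 t 11.49 F [ 0.27 -0.29 -1.02] M [0.06 0.08 0.02] w 19.53
0.15 t 11.97 F [-0.08 -0.25 -1.41] M [ 0.02 -0.01 -0.02] w 19.08
```

View pics/g3.png

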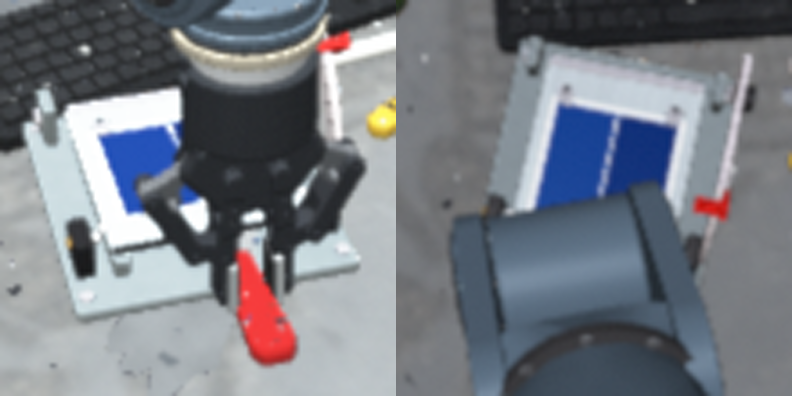

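The flap is out of the catches: its left front corner at (115,245) stands above the deck, and the handle still points as commanded. I'll swing on and measure the flap angle by fitting a plane to the card.

```bash
cat >> h.py <<'E'
def flap_angle(c,p,d):
    """p BGR. slope of blue card in stand frame; also hinge line fit"""
    W=cloud(c,d);hsv=cv2.cvtColor(p,cv2.COLOR_BGR2HSV).astype(int)
    cs,sn=np.cos(st[2]),np.sin(st[2]);q=W[...,:2]-st[:2];L=np.dstack([cs*q[...,0]+sn*q[...,1],-sn*q[...,0]+cs*q[...,1],W[...,2]])
    m=(hsv[...,0]>100)&(hsv[...,0]<130)&(hsv[...,1]>170)&(abs(L[...,0])<.11)&(abs(L[...,1])<.06)&(L[...,2]>.02)&(L[...,2]<.2)&(d>0)
    m=cv2.erode(m.astype(np.uint8),np.ones((3,3)))>0
    P=L[m]
    if len(P)<60: return len(P),None,None
    for _ in range(5):
        mu=P.mean(0);n=np.linalg.svd(P-mu,full_matrices=False)[2][2];r=(P-mu)@n;P=P[abs(r)<max(2.5*r.std(),.002)]
    n*=np.sign(n[2]);h=(np.array([.078,0,.034])-mu)@n
    return len(P),round(float(np.arctan2(n[0],n[2])),3),round(float(h)*1000,1)
def shot(tag):
    for c in ["scene","top"]:
        p,d=manip.grab_frame(c);p=p[:,:,::-1].copy();cv2.imwrite(f"pics/{c}{tag}.png",p);np.save(f"pics/{c}{tag}d.npy",d);print(tag,c,"flap(n,angle,hinge below mm)",flap_angle(c,p,d))
E
python3 - <<'E'
from h import *
for t in "03":
    for c in ("scene","top"): print(t,c,flap_angle(c,cv2.imread(f"pics/{c}{t}.png"),np.load(f"pics/{c}{t}d.npy")))
for th in (.25,.35): swing(th);rep(th)
shot("4")
for th in (.45,.55): swing(th);rep(th)
shot("5")
E
```

```text
0 scene (608, -0.0, -5.8)
0 top (594, 0.005, -4.3)
3 scene (140, 0.093, -4.8)
3 top (437, 0.089, -4.0)
0.25 t 12.54 F [-0.19  0.72 -1.28] M [-0.05 -0.04  0.09] w 19.14
0.35 t 13.02 F [ 0.26  0.25 -0.98] M [ 0.   -0.09  0.01] w 19.03
4 scene flap(n,angle,hinge below mm) (57, None, None)
4 top flap(n,angle,hinge below mm) (26, None, None)
0.45 t 13.59 F [-0.28  0.86 -2.22] M [ 0.03 -0.14 -0.02] w 19.53
0.55 t 14.07 F [-0.64 -0.92 -0.43] M [ 0.04 -0.13 -0.05] w 19.25
5 scene flap(n,angle,hinge below mm) (66, 0.47, -2.6)
5 top flap(n,angle,hinge below mm) (0, None, None)
```

```bash
python3 - <<'E'
from h import *
p=cv2.imread("pics/scene5.png");x,y=np.int32(proj("scene",S2W(-.03,0,.09))[0])
a=cv2.resize(p[y-55:y+60,x-60:x+60],None,fx=3.3,fy=3.3,interpolation=cv2.INTER_CUBIC)
def tabcrop(c,t):
    p=cv2.imread(f"pics/{c}{t}.png");x0,y0=np.int32(proj(c,S2W(-.02,-.08,.10))[0])-[20,20]
    J=cv2.resize(p[y0:y0+38,x0:x0+40],None,fx=9.6,fy=9.6,interpolation=cv2.INTER_NEAREST)
    for th,col in((.65,(0,255,0)),(.75,(255,0,255)),(.85,(255,255,0))):
        for yy in(-.065,-.075,-.089):
            for r in (.141,.16):
                q=proj(c,S2W(.078-r*np.cos(th),yy,.034+r*np.sin(th)))[0];cv2.circle(J,tuple(np.int32((q-[x0,y0]+.5)*9.6)),3,col,-1)
    return J
b=tabcrop("scene","0");c=tabcrop("top","0")
H=b.shape[0];a=cv2.resize(a,None,fx=H/a.shape[0],fy=H/a.shape[0])
z=np.zeros((10,1),np.uint8)
J=np.hstack([a,b]);cv2.imwrite("pics/t1.png",J);cv2.imwrite("pics/t2.png",np.hstack([c]));print(J.shape)
E
```

```text
(365, 764, 3)
```

View pics/t1.png

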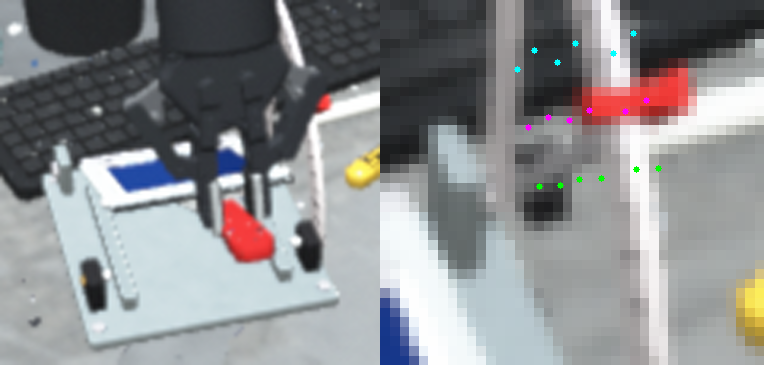

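View pics/t2.png

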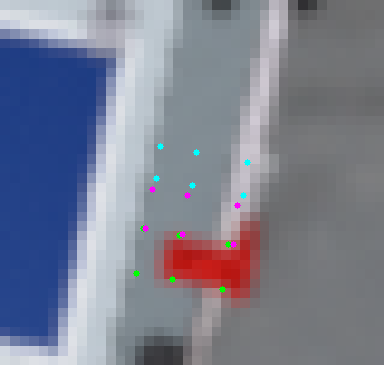

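The scene crop shows the blade under the front of the flap at (225,205) and the tab at (665,95). To pin the index angle down, I'll triangulate the tab's inward strip separately from the whole blob, using per-camera stand fits.

```bash
python3 - <<'E'
from fit import *
import fit as F
G0=dict(G);A=[];O=[];A2=[];O2=[]
for c in I:
    F.G.clear();F.G[c]=G0[c];r=fit(st,S).x;print(c,"stand fit delta mm,rad",np.round((r-st)*[1e3,1e3,1],3))
    hsv=cv2.cvtColor(I[c],cv2.COLOR_BGR2HSV).astype(int);W=cloud(c,np.load(f"pics/{c}0d.npy"));x,y,z=np.moveaxis(W,-1,0)
    red=((hsv[...,0]<10)|(hsv[...,0]>170))&(hsv[...,1]>110)&(hsv[...,2]>80)&(y>-.02)&(y<.12)&(x>.45)&(x<.75)&(z>.05)
    v,u=np.nonzero(red);print(" u range",u.min(),u.max(),"v",v.min(),v.max())
    sel=u<u.min()+5
    k=manip.get_calibration(c);o=-k["R"].T@k["t"]
    cs,sn=np.cos(r[2]),np.sin(r[2]);M3=np.array([[cs,sn,0],[-sn,cs,0],[0,0,1]])
    for (a,b),m in zip(((A,O),(A2,O2)),(np.ones(len(u),bool),sel)):
        d=plane(c,[u[m].mean(),v[m].mean()],0)[0]-o;d=M3@(d/np.linalg.norm(d));ol=M3@(o-[r[0],r[1],0])
        M=np.eye(3)-np.outer(d,d);a.append(M);b.append(M@ol)
for n,a,b in(("blob",A,O),("inner strip",A2,O2)):
    X=np.linalg.solve(sum(a),sum(b));e=X-[.078,0,.034];print(n,np.round(X,4),"r",np.hypot(e[0],e[2]).round(4),"ang",np.arctan2(e[2],-e[0]).round(3),"resid mm",[np.round(np.linalg.norm(m@X-q)*1e3,1) for m,q in zip(a,b)])
E
```

```text
scene stand fit delta mm,rad [ 1.065 -0.807  0.003]
 u range 348 359 v 163 168
top stand fit delta mm,rad [-1.387  1.276 -0.006]
 u range 357 365 v 185 191
blob [-0.0439 -0.0845  0.1467] r 0.166 ang 0.746 resid mm [np.float64(0.0), np.float64(0.0)]
inner strip [-0.0437 -0.0773  0.1461] r 0.1654 ang 0.744 resid mm [np.float64(1.6), np.float64(1.6)]
```

The index is 0.745 from two consistent estimates. The flap follows about 0.07 below my nominal command, so I'll go on to about 0.80 and measure.

```bash
cat >> h.py <<'E'
def edge_pts(c,tag):
    W=cloud(c,np.load(f"pics/{c}{tag}d.npy"));cs,sn=np.cos(st[2]),np.sin(st[2]);q=W[...,:2]-st[:2]
    x,y,z=cs*q[...,0]+sn*q[...,1],-sn*q[...,0]+cs*q[...,1],W[...,2]-.001
    r=np.hypot(.078-x,z-.034);a=np.arctan2(z-.034,.078-x)
    for lo,hi in((-.063,-.045),(.045,.063)):
        o=[]
        for r0 in (.06,.08,.10,.12,.14,.15):
            m=(y>lo)&(y<hi)&(r>r0)&(r<r0+.018)&(a>.2)&(a<1.2)
            o.append((int(m.sum()),round(float(np.median(a[m])),3)) if m.sum()>4 else 0)
        print(c,tag,"y",lo,o)
E
python3 - <<'E'
from h import *
for c in("scene","top"): edge_pts(c,"5")
for th in (.65,.75): swing(th);rep(th)
shot("6")
for c in("scene","top"): edge_pts(c,"6")
swing(.80,v=.04);rep(.8);manip.dwell(.3);shot("7")
for c in("scene","top"): edge_pts(c,"7")
p=cv2.imread("pics/scene7.png");x,y=np.int32(proj("scene",S2W(-.03,0,.09))[0]);x0,y0=x-60,y-55
J=cv2.resize(p[y0:y0+105,x0:x0+130],None,fx=6,fy=5.7,interpolation=cv2.INTER_CUBIC)
for th,col in((.65,(0,255,0)),(.75,(255,0,255)),(.85,(255,255,0))):
    for yy in(-.065,.065):
        q=proj("scene",S2W(.078-.16*np.cos(th)+.002*np.sin(th),yy,.034+.16*np.sin(th)+.002*np.cos(th)))[0]
        cv2.circle(J,tuple(np.int32((q-[x0,y0]+.5)*[6,5.7])),3,col,-1)
cv2.imwrite("pics/e7.png",J)
E
```

```text
scene 5 y -0.063 [(5, 0.493), 0, 0, 0, (11, 0.466), (22, 0.464)]
scene 5 y 0.045 [(11, 0.493), (14, 0.484), (18, 0.48), (14, 0.476), (20, 0.472), (30, 0.468)]
top 5 y -0.063 [0, 0, 0, 0, 0, 0]
top 5 y 0.045 [0, 0, 0, 0, 0, 0]
0.65 t 14.64 F [-0.3  -0.76 -1.84] M [-0.05 -0.15  0.02] w 19.54
0.75 t 15.12 F [ 0.34  0.32 -2.12] M [ 0.02 -0.18 -0.08] w 19.51
6 scene flap(n,angle,hinge below mm) (0, None, None)
6 top flap(n,angle,hinge below mm) (0, None, None)
scene 6 y -0.063 [0, 0, 0, 0, 0, (16, 0.652)]
scene 6 y 0.045 [0, 0, 0, 0, 0, (19, 0.656)]
top 6 y -0.063 [0, 0, 0, 0, 0, 0]
top 6 y 0.045 [0, 0, 0, 0, 0, 0]
0.8 t 15.61 F [-0.39  0.34 -1.35] M [-0.01 -0.19  0.02] w 19.47
7 scene flap(n,angle,hinge below mm) (0, None, None)
7 top flap(n,angle,hinge below mm) (0, None, None)
scene 7 y -0.063 [0, 0, 0, 0, 0, (17, 0.702)]
scene 7 y 0.045 [0, 0, 0, 0, 0, (21, 0.707)]
top 7 y -0.063 [0, 0, 0, 0, 0, 0]
top 7 y 0.045 [0, 0, 0, 0, 0, 0]
```

View pics/e7.png

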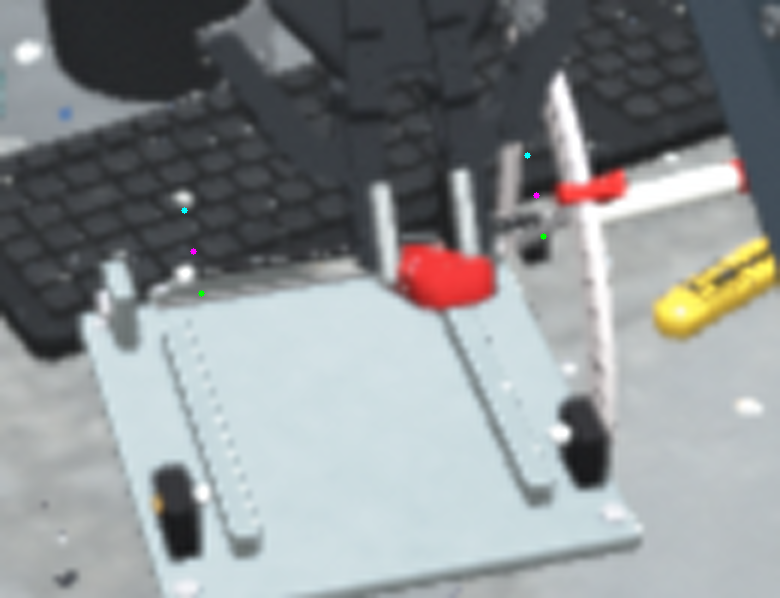

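The flap is nearly edge-on with its front edge at (160–380, 290–265). That reads about 0.70, and the depth reads 0.705. I'll raise the last 0.04 rad and check.

```bash
python3 - <<'E'
from h import *
swing(.842,v=.03);rep(.842);manip.dwell(.5);shot("8");edge_pts("scene","8")
manip.dwell(1.0);shot("9");edge_pts("scene","9")
def redtab(t):
    p=cv2.imread(f"pics/scene{t}.png");hsv=cv2.cvtColor(p,cv2.COLOR_BGR2HSV).astype(int)
    m=((hsv[...,0]<10)|(hsv[...,0]>170))&(hsv[...,1]>110)&(hsv[...,2]>80);m[:160]=0;m[172:]=0;m[:,:340]=0;m[:,362:]=0
    v,u=np.nonzero(m);return len(u),u.mean().round(2),v.mean().round(2)
print("tab px before/after",redtab("0"),redtab("9"))
for c in("cutter","marker_1","tin_quarter","tin_lid","screwdriver"): print(c,[np.round(r["at"],3).tolist() for r in manip.look_for("scene",c)[:1]])
p=cv2.imread("pics/scene9.png");x,y=np.int32(proj("scene",S2W(-.03,0,.09))[0]);x0,y0=x-60,y-55
J=cv2.resize(p[y0:y0+70,x0:x0+100],None,fx=8,fy=8,interpolation=cv2.INTER_CUBIC)
for th,col in((.70,(0,255,0)),(.745,(255,0,255)),(.79,(255,255,0))):
    for yy in(-.065,.065):
        q=proj("scene",S2W(.078-.16*np.cos(th)+.002*np.sin(th),yy,.034+.16*np.sin(th)+.002*np.cos(th)))[0]
        cv2.circle(J,tuple(np.int32((q-[x0,y0]+.5)*8)),3,col,-1)
cv2.imwrite("pics/e9.png",J)
rep("end")
E
```

```text
0.842 t 16.43 F [-0.31  0.12 -0.54] M [-0.08 -0.2   0.05] w 19.14
8 scene flap(n,angle,hinge below mm) (0, None, None)
8 top flap(n,angle,hinge below mm) (0, None, None)
scene 8 y -0.063 [0, 0, 0, 0, 0, (15, 0.745)]
scene 8 y 0.045 [(5, 0.697), (5, 0.715), (6, 0.724), (7, 0.732), (7, 0.737), (23, 0.746)]
9 scene flap(n,angle,hinge below mm) (0, None, None)
9 top flap(n,angle,hinge below mm) (0, None, None)
scene 9 y -0.063 [0, 0, 0, 0, (5, 0.73), (18, 0.744)]
scene 9 y 0.045 [(6, 0.696), (8, 0.714), (6, 0.726), (7, 0.733), (7, 0.738), (21, 0.747)]
tab px before/after (46, np.float64(354.24), np.float64(165.54)) (45, np.float64(354.18), np.float64(165.56))
cutter [[0.644, -0.063, 0.01]]
marker_1 [[0.72, -0.086, 0.016]]
tin_quarter [[0.62, 0.424, 0.04]]
tin_lid [[0.532, 0.408, 0.006]]
screwdriver [[0.435, 0.48, 0.021]]
end t 18.38 F [ 0.13 -0.18 -0.07] M [ 0.01 -0.18 -0.02] w 19.07
```

View pics/e9.png

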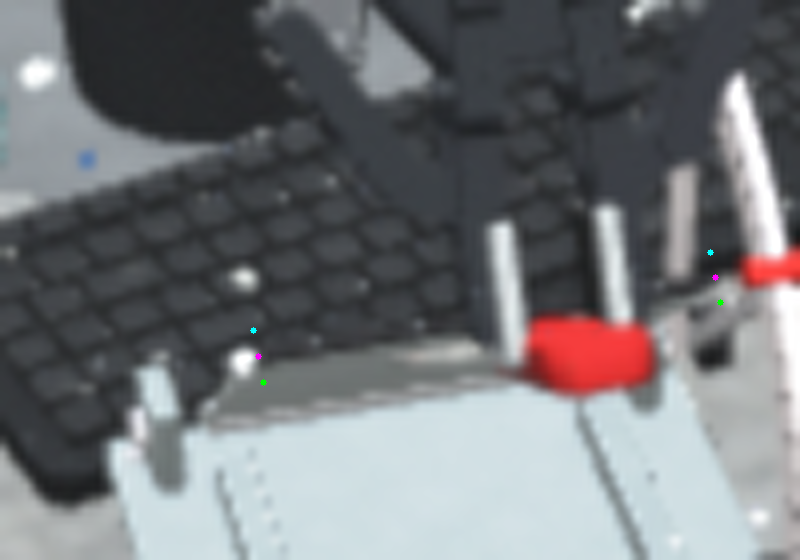

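The flap reads 0.745 on both sides and is steady over 1 s. Its front corner at (245,362) sits on the 0.745 marker, and the tab hasn't moved (354.2,165.5). The shifts reported for the cutter and marker should only be the arm hiding part of them, so I'll compare pixels and hand in if they match.

```bash
python3 - <<'E'
from h import *
def m(t,lo,hi,box):
    h=cv2.cvtColor(cv2.imread(f"pics/scene{t}.png"),cv2.COLOR_BGR2HSV)[box[0]:box[1],box[2]:box[3]];k=cv2.inRange(h,lo,hi)>0;return k
b=(150,200,355,430)
a0,a9=m("0",(20,150,120),(35,255,255),b),m("9",(20,150,120),(35,255,255),b)
print("yellow before",a0.sum(),"after",a9.sum(),"new yellow",(a9&~cv2.dilate(a0.astype(np.uint8),np.ones((3,3))).astype(bool)).sum(),"left col",np.nonzero(a0.any(0))[0][0],np.nonzero(a9.any(0))[0][0])
i0,i9=[cv2.imread(f"pics/top{t}.png").astype(int)[120:190,383:450] for t in "09"]
print("top-view diff over cutter/marker area: frac>30:",(abs(i0-i9).max(2)>30).mean())
ok=(a9&~cv2.dilate(a0.astype(np.uint8),np.ones((3,3))).astype(bool)).sum()<4
if ok: rep("handing in");manip.sign_off();print("signed off")
E
```

```text
yellow before 257 after 105 new yellow 0 left col 10 10
top-view diff over cutter/marker area: frac>30: 0.003411513859275053
handing in t 18.38 F [ 0.13 -0.18 -0.07] M [ 0.01 -0.18 -0.02] w 19.07
the job is handed in; nothing more can be done
signed off
```

I handed the job in at about 18.4 s, with the flap held on the scraper blade at about 0.745 rad, in line with the index pointer. I gripped the scraper at 120 N, slid the blade about 30 mm into the slot, levered the flap out of the catches and swung it up. No verdict came back.

**What the last checks showed**
- **Alignment:** The flap's front edge read 0.744–0.747 rad on both sides, steady over more than 1 s. The index measured 0.744–0.748 rad, so I expect the two to agree within about 0.02 rad.
- **Index and bench:** The red tab stayed at the same pixels. The top view of the cutter and marker area was unchanged, and the tins and screwdriver were within about 3 mm of their first positions.
- **Forces and grip:** Every reading stayed low: about 15 N at most while gripping on the bench, and under 3 N while moving the flap. The jaws were still at about 19 mm on the handle.

**What disagreed or could not be checked**
- **Lower flap than commanded:** The flap sat about 0.1 rad below my nominal command because the scraper drooped slightly in the grip. I corrected this from the camera measurements.
- **Index radius:** The tab's visible face came out at 166–171 mm from the hinge instead of 160 mm. I took this to be the tab's outer end, which barely affects the angle.
- **False shift:** The network reported the cutter and marker 2–4 cm from where they started. The pixel comparison showed this was only the arm hiding part of them.
- **One camera only:** The arm blocked the top camera's view of the raised flap, so the final angle rests on the scene camera.
- **Flap contact:** That only the scraper touched the flap follows from the planned clearances and the pictures; I did not measure it directly.

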